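Lay out a stripped cylinder end from the slide carriage

TASK

Take the stack on the bronze carriage apart from the top down, one part at a time, and set each part upright and flat in its own dark grey place before taking the next, the rest of the stack staying where it stands: the flanged brass sleeve in the small round dish, the white ring-shaped core over the post, the piston disc in the large round dish and the square grey cylinder head in the square nest. Set the parts down rather than dropping them, and leave the brass elbow and the black port plug set where they lie.

Things in the scene. Friction and masses are not known exactly. Their poses are not given: they have to be found in the camera images.
- sleeve: Flanged brass sleeve, the top part of the stack: a flange of 34 mm diameter and 5 mm thick at the bottom, above it a cylinder of 24 mm diameter (grip here); 34 mm high in all, about 0.09 kg. Origin: centre of its underside, z up along its axis.
- core: White PTFE roll core, second from the top (under the sleeve, the piston under it): an upright ring of 46 mm outer diameter, 24 mm bore, 28 mm high, about 0.07 kg. Origin: centre of its underside, z up along its axis.
- piston: Aluminium piston disc with two dark seal bands, third from the top: 56 mm diameter, 28 mm high, flat top and bottom, about 0.18 kg. Origin: centre of its underside, z up.
- head: Grey cast cylinder head, bottom of the stack: square block 64 x 64 mm, 32 mm high, dark bolt holes in the corners, about 0.32 kg. Origin: centre of its underside; x and y square to its sides. It rests loosely on a fixed bronze carriage (90 x 90 mm, top 45 mm above the bench) on a linear slide (70 x 500 mm, long along y, ends 34 mm high). The stack is loose and tops out 167 mm above the bench.
- small_dish: Small dark grey round dish, fixed, place of the sleeve: 54 mm inner and 62 mm outer diameter, floor 4 mm thick, rim top 10 mm above the bench (6 mm above the floor). Origin: centre of its underside on the bench.
- post_stand: Dark grey round base with a thin upright steel post, fixed, place of the core: base 72 mm diameter and 4 mm thick, post 8 mm diameter at its centre, post top 44 mm above the bench. Origin: centre of the base's underside on the bench, z up along the post.
- large_dish: Large dark grey round dish, fixed, place of the piston: 76 mm inner and 84 mm outer diameter, floor 4 mm thick, rim top 10 mm above the bench. Origin: centre of its underside on the bench.
- square_nest: Dark grey square nest, fixed, place of the head: 84 x 84 mm inside, 94 x 94 mm outside, floor 4 mm thick, rim top 10 mm above the bench. The head goes in square to its walls, any way round. Origin: centre of its underside on the bench; x and y are square to its walls.
- elbow: Small brass pipe elbow lying flat on the bench, about 35 x 35 mm and 20 mm high; leave it alone. Origin: on its underside near the middle.
- plug_set: Black plastic strip, 30 x 84 mm, with four round port plugs on it, 16 mm high in all, lying on the bench; leave it alone. Origin: centre of its underside, long side along y.
Not all that is in view belongs to the job. Leave any orange look-alike of the square_nest alone.

How it is judged:
On the way, in this order (a step that is already met when the one before it is completed fails the run):
1. the brass sleeve stands released in the small round dish, the rest of the stack still standing where it was (horizontal distance between sleeve and small_dish below 0.012 m and z of sleeve in the frame of small_dish between 0.001 and 0.007 m and angle between sleeve's own z axis and vertical below 0.1 rad and contact force between the fingers and sleeve below 0.1 N and linear speed of sleeve below 0.02 m/s and angular speed of sleeve below 0.3 rad/s and distance of each of core, piston, head from where it was at the start of the episode below 0.03 m), for 0.2 s.
2. then the white core sits released over the post, flat on its base, piston and head still standing where they were (horizontal distance between core and post_stand below 0.01 m and z of core in the frame of post_stand between 0.001 and 0.007 m and angle between core's own z axis and vertical below 0.1 rad and contact force between the fingers and core below 0.1 N and linear speed of core below 0.02 m/s and angular speed of core below 0.3 rad/s and distance of each of piston, head from where it was at the start of the episode below 0.03 m), for 0.2 s.
3. then the piston lies released in the large round dish, the head still where it was (horizontal distance between piston and large_dish below 0.012 m and z of piston in the frame of large_dish between 0.001 and 0.007 m and angle between piston's own z axis and vertical below 0.1 rad and contact force between the fingers and piston below 0.1 N and linear speed of piston below 0.02 m/s and angular speed of piston below 0.3 rad/s and distance of head from where it was at the start of the episode below 0.03 m), for 0.2 s.
4. then the cylinder head lies released in the square nest (horizontal distance between head and square_nest below 0.016 m and z of head in the frame of square_nest between 0.001 and 0.007 m and angle between head's own z axis and vertical below 0.1 rad and contact force between the fingers and head below 0.1 N and linear speed of head below 0.02 m/s and angular speed of head below 0.3 rad/s), for 0.2 s.
At the end, for the whole second after the job is handed in: All four parts upright (within 0.1 rad), at rest, released and flat on the 4 mm floor (+-3 mm) of their own places: sleeve within 12 mm of the small dish's centre, core 10 mm of the post, piston 12 mm of the large dish's centre, head 16 mm of the square nest's centre (all of step 4 and horizontal distance between sleeve and small_dish below 0.012 m and z of sleeve in the frame of small_dish between 0.001 and 0.007 m and angle between each of sleeve, core, piston's own z axis and vertical below 0.1 rad and contact force between the fingers and sleeve below 0.1 N and linear speed of each of sleeve, core, piston below 0.02 m/s and angular speed of each of sleeve, core, piston below 0.3 rad/s and horizontal distance between core and post_stand below 0.01 m and z of core in the frame of post_stand between 0.001 and 0.007 m and contact force between the fingers and core below 0.1 N and horizontal distance between piston and large_dish below 0.012 m and z of piston in the frame of large_dish between 0.001 and 0.007 m and contact force between the fingers and piston below 0.1 N); the robot touches nothing.
It fails at once if a part is dropped or falls (faster than 0.7 m/s while the fingers do not hold it, a fall of about 25 mm) ((contact force between the fingers and sleeve below 0.1 N and linear speed of sleeve above 0.7 m/s) or (contact force between the fingers and core below 0.1 N and linear speed of core above 0.7 m/s) or (contact force between the fingers and piston below 0.1 N and linear speed of piston above 0.7 m/s) or (contact force between the fingers and head below 0.1 N and linear speed of head above 0.7 m/s)).
It fails at once if the brass elbow or the port plug set is moved by more than 25 mm (distance of any of elbow, plug_set from where it was at the start of the episode above 0.025 m).
It also fails if it takes over 115 s, if anything falls off the work surface, if the arm or the gripper's body presses on something with over 40 N, if the wrist force passes 120 N, or if a joint passes its speed limit or range.

ROBOT

A 6-joint arm with a two-finger parallel gripper is mounted at the origin on the work surface. World frame = base frame: x ahead of the robot, y to its left, z up, the work surface at z = 0. Lengths are in m, angles in rad, forces in N, time in s.
With the tool pointing down it reaches from about 0.4 to 0.825 m from the base axis. Payload 7 kg.
Tool frame: the origin (TCP) lies midway between the tips of the shut fingers; the grasp point (between the pads) lies 19 mm behind it; z points along the fingers, y is the line along which they close (so a half turn about z gives the same grasp; the last joint's range is limited). The gripper opens to 85 mm and grips with 20 to 120 N. Pads are 22 mm wide; open, the fingers measure 114 mm over their backs; the gripper's body (76 mm by 85 mm) begins 54 mm behind the grasp point. The pads swing forward as they close: fully open they stand 13 mm farther back than shut.
Start: joints at [1.484, 0.359, 0.012, 0, -1.224, -0.288], TCP at [0.247, 0.628, 0.231] pointing down, gripper open.
Joint ranges: [-3.07, 3.07], [-1.43, 2.12], [-1.02, 1.25], [-3.03, 1.67], [-3.05, -0], [-3.03, 3.03]. Speed limits (rad/s): [2.39, 2.39, 3.01, 3.14, 3.14, 3.14].

INTERFACE

Orientations are given as a 3x3 rotation matrix whose columns are the frame's x, y, z axes.
In Python, from station import get_state, get_image, get_calibration, job_done, boxes_of, masks_of gives the robot as it stands. The module is installed in compiled form; this text tells all that it offers.
- The arm moves only by the tool move_arm, never from a script. Its argument "series" is text: rows parted by semicolons, each of 4 numbers parted by spaces: the shift along the tool's x, y, z normalised to -1 to 1, where 1 is 0.025 m, then the turn about the tool's z normalised to -1 to 1, where 1 is 4 degrees. A call has 1 to 5 rows; each row shifts and turns the commanded pose from where the row before left it, along the tool's axes as they then stand; what a row does not reach is not made up. A row lasts 1/12 s, in which the tool goes at most 41.7 mm and 7.16 degrees, less where a joint would pass 70% of its speed; a pose out of reach is approached as far as the arm can. A call with a number of a shift or a turn outside -1 to 1 is refused whole. A call with a gripper value outside its range is refused whole. "jaw" is the opening, from 0 (shut) to 1 (fully open), set as the call begins (left out, the last holds). The fingers move at their own pace and stop on an object; "newtons" is the grip in N (left out, the last holds). Time passes only in rows, so rows that do not move let the fingers close. It gives the time, the measured TCP pose, the force, the opening and the grip force at its end, in the units of the state.
- get_state(): the state, without advancing time (a new reading comes with each control period).
- get_image(name): name is "scene" or "top" or "wrist"; returns the picture (420x560x3 uint8, blue, green, red); there is no depth.
- get_calibration(name): a dict with "vfov" (degrees; the focal length in pixels is half the picture's height over the tangent of half this angle, whatever the lens; pixels are square), "cx", "cy" (the principal point, pixels), "k1" (the pictures are not rectified: a ray, as slopes to the right and down, at radius r is drawn at 1 + k1 r^2 times it, then the intrinsics apply), "extrinsics" (4x4, takes a point from camera to world coordinates). Camera axes: x right, y down, z forward; pixel columns grow to the right and rows downward; lengths in m; the calibration is good to about 2 mm. A picture is of the moment at which its call begins: read the wrist's pose just before it. get_calibration takes no time and is no camera call; for the wrist camera it gives the pose at the moment of the call.
- job_done(): hands the job in; it is judged then, once.
Trained networks look in the newest picture that a camera, given by its name, has taken for a name from the list of things; names that differ only in an ending like _2 or _b are one class to them, and where a whole thing is asked for, a point or a joint stands for the part that bears it (a point fixed in the world has none). Each returns a list of dicts, best first, with "conf" (0 to 1); they miss things now and then, are a little off and sometimes report something else, mostly with a low value. They report only what shows in the picture. A call takes as long as a camera call. They do not tell look-alikes from the thing itself.
- boxes_of(camera, thing): "at" ([x, y, z] in m, in world coordinates, good to about 4 mm: the middle of the surface that is visible of it).
- masks_of(camera, thing): "mask" (420x560 bool, what is visible of it).
The state is a dict: "time": time; "joint_positions": joint angles; "joint_vel": joint speeds; "effort": joint torques, N m; "tool_pos": TCP position; "ee_rot": TCP orientation; "wrist_force": force on the tool from outside, world axes, zero at the start; "ft_torque": the same for the moment, N m; "gripper_width": opening from 0.0 (shut) to 1.0 (fully open); "finger_force": force on a finger pad.
Only numpy, scipy, OpenCV 4.12 (cv2) and the standard library are available. Lean on these libraries where they do the work, as an engineer would, in place of code of your own. Each camera call takes 0.05 s, during which the arm holds its last target. There are 200 camera calls.

## Working session

There is one attempt and no reset: what is moved stays moved. The work goes in short steps, Python scripts to look and compute and a tool call to move; the robot and the scene stay as the last step left them, time stands still between calls to the robot, and variables do not carry over. Pictures are saved under pics/ and viewed, at most 14 in all, crops included, and the job is handed in when it is done.

Besides the shell and the picture viewer there is one more tool, called after "Emit:" as name(argument=value, ...) on one line, values as JSON. move_arm: Moves the arm, as the interface text tells. Scaled input: -1 to 1 covers 0.025 m each way for a shift and 4 degrees each way for a turn. Its arguments: {"type":"object","properties":{"series":{"type":"string"},"jaw":{"type":"number"},"newtons":{"type":"number"}},"required":["series"]}

```bash
mkdir -p pics
cat > h.py <<'E'
import numpy as np, cv2
from station import *
def proj(c,P):
    K=get_calibration(c) if isinstance(c,str) else c
    f=210/np.tan(np.radians(K["vfov"])/2); E=np.array(K["extrinsics"])
    p=(np.array(P)-E[:3,3])@E[:3,:3]; s=p[:2]/p[2]; s=s*(1+K["k1"]*(s@s))
    return f*s+[K["cx"],K["cy"]]
def ray(c,uv):
    K=get_calibration(c) if isinstance(c,str) else c
    f=210/np.tan(np.radians(K["vfov"])/2); E=np.array(K["extrinsics"])
    d=(np.array(uv,float)-[K["cx"],K["cy"]])/f; s=d.copy()
    for _ in range(30): s=d/(1+K["k1"]*(s@s))
    r=E[:3,:3]@np.r_[s,1]; return E[:3,3],r/np.linalg.norm(r)
def atz(c,uv,z):
    o,r=ray(c,uv); return o+r*(z-o[2])/r[2]
def cross(rs):
    A=np.zeros((3,3));b=np.zeros(3)
    for o,r in rs:
        M=np.eye(3)-np.outer(r,r);A+=M;b+=M@o
    x=np.linalg.solve(A,b); return x,[np.linalg.norm((np.eye(3)-np.outer(r,r))@(x-o)) for o,r in rs]
E
cat > a.py <<'E'
from h import *
np.set_printoptions(precision=4,suppress=True)
for c in ["scene","top"]:
    im=get_image(c); cv2.imwrite(f"pics/{c}0.png",im)
    K=get_calibration(c); print(c,K["vfov"],K["k1"],np.array(K["extrinsics"])[:3,3])
    for t in ["sleeve","core","piston","head","small_dish","post_stand","large_dish","square_nest","elbow","plug_set"]:
        for b in boxes_of(c,t)[:3]: print(t,round(b["conf"],2),np.round(b["at"],4),proj(c,b["at"]).round(0))
s=get_state(); print({k:np.round(v,3) for k,v in s.items()})
E
python3 a.py
```

```text
scene 51.05398065330375 -0.06780209278779956 [ 1.264  -0.0609  0.673 ]
sleeve 0.65 [ 0.6997 -0.0878  0.1259] [234. 266.]
sleeve 0.62 [ 0.6917 -0.0902  0.1501] [232. 252.]
core 0.72 [ 0.6985 -0.0921  0.1281] [231. 264.]
piston 0.38 [ 0.4859 -0.293   0.0044] [147. 242.]
piston 0.24 [ 0.5773 -0.2022  0.0053] [183. 268.]
head 0.63 [ 0.7139 -0.0843  0.0688] [237. 293.]
head 0.39 [0.4592 0.3051 0.0017] [398. 225.]
small_dish 0.62 [ 0.4543 -0.0774  0.0028] [241. 230.]
small_dish 0.24 [0.4609 0.3043 0.0013] [398. 226.]
post_stand 0.77 [0.461  0.3056 0.0027] [399. 226.]
large_dish 0.9 [ 0.4856 -0.293   0.0094] [147. 241.]
square_nest 0.95 [0.3199 0.3365 0.0059] [394. 191.]
square_nest 0.81 [0.3077 0.1692 0.0092] [332. 190.]
square_nest 0.57 [0.479  0.0739 0.0005] [305. 235.]
elbow 0.63 [0.571  0.006  0.0195] [280. 257.]
plug_set 0.86 [ 0.5802 -0.2037  0.0036] [182. 270.]
top 56.29611227794065 -0.10786257072516782 [ 0.2724 -0.0062  1.1063]
sleeve 0.54 [0.4799 0.0776 0.0093] [254. 233.]
core 0.58 [ 0.6702 -0.0851  0.1335] [316. 157.]
core 0.45 [0.5658 0.0021 0.0168] [282. 205.]
piston 0.51 [ 0.
[... 455 characters left out ...]
 [ 0.564  -0.0013  0.0223] [283. 205.]
plug_set 0.64 [ 0.5689 -0.0028  0.0231] [283. 203.]
plug_set 0.62 [ 0.5686 -0.204   0.0031] [352. 208.]
{'time': np.float64(1.1), 'joint_positions': array([ 1.484,  0.359,  0.012,  0.   , -1.224, -0.288]), 'joint_vel': array([-0.001, -0.001,  0.   ,  0.002, -0.001,  0.   ]), 'effort': array([  0.   , -58.299,  29.367,   6.942,  -0.   ,  -0.   ]), 'tool_pos': array([0.247, 0.628, 0.231]), 'ee_rot': array([[ 0.931, -0.366,  0.   ],
       [-0.366, -0.931,  0.   ],
       [ 0.   , -0.   , -1.   ]]), 'wrist_force': array([0.073, 0.856, 0.546]), 'ft_torque': array([ 0.018, -0.023, -0.014]), 'finger_force': np.float64(0.0), 'gripper_width': np.float64(1.003)}
```

View pics/scene0.png

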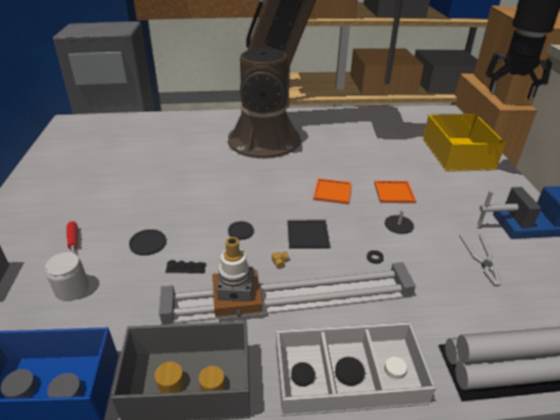

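View pics/top0.png

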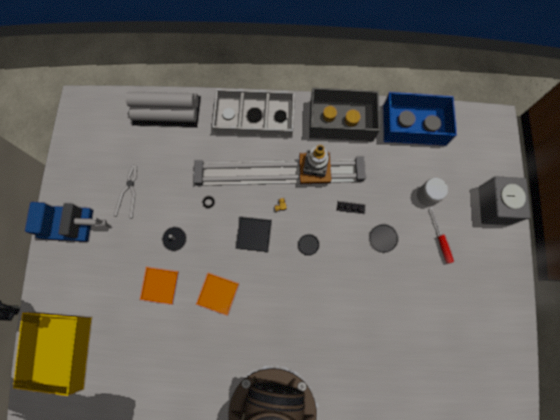

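Scene picture: the stack stands at about (234,270), with sleeve (232,248), core (234,263) and head (237,292). The small dish is at (240,230), the post stand at (399,225), the large dish at (147,242) and the dark nest at (307,233).

Things that could be mistaken for the targets:
- **Nest:** the orange squares at scene (333,190) and (394,191).
- **Sleeve:** the orange discs at (169,377) and (211,378), and the elbow at (280,258).
- **Core:** the white disc at (397,367) and the black ring at (375,257).
- **Round parts and dishes:** the black discs at (303,374) and (350,371), and the grey discs at (20,385) and (63,388).

By the description I choose the stack parts and the dark grey places. In the top view those places are at (308,244), (174,239), (384,238) and (253,233).

```bash
cat > b.py <<'E'
from h import *
np.set_printoptions(precision=4,suppress=True)
P={"small_dish":((308,244),(240,230)),"post_stand":((174,239),(399,226)),"large_dish":((384,238),(147,242)),"square_nest":((253,233),(307,234)),"head":((312,170),(237,293)),"piston":((315,164),(235,280)),"core":((317,157),(232,264)),"sleeve":((319,151),(232,248))}
ims={}
for i,c in enumerate(["top","scene"]):
    ims[c]=get_image(c)
    for t in P:
        for b in masks_of(c,t):
            m=b["mask"].astype(np.uint8); ys,xs=np.nonzero(m)
            if len(xs)==0: continue
            u=np.array([xs.mean(),ys.mean()])
            if np.linalg.norm(u-P[t][i])>14: continue
            k=cv2.findContours(m,0,1)[0]; k=max(k,key=cv2.contourArea)
            r=cv2.minAreaRect(k)
            print(c,t,round(b["conf"],2),u.round(1),len(xs),"box c",np.round(r[0],1),np.round(r[1],1),round(r[2],1),"at z.005",atz(c,r[0],.005)[:2])
            if t=="square_nest":
                q=np.array([atz(c,p,.01) for p in cv2.boxPoints(r)]);print(q[:,:2], np.degrees(np.arctan2(*(q[1]-q[0])[[1,0]])))
            break
a=cv2.resize(ims["scene"][215:325,130:430],None,fx=2.6,fy=2.6,interpolation=cv2.INTER_CUBIC)
b=cv2.resize(ims["top"][130:260,160:410],None,fx=2.4,fy=2.4,interpolation=cv2.INTER_CUBIC)
o=np.zeros((a.shape[0]+b.shape[0],780,3),np.uint8);o[:a.shape[0],:a.shape[1]]=a;o[a.shape[0]:,:b.shape[1]]=b
cv2.imwrite("pics/crop1.png",o);print(o.shape)
E
python3 b.py
```

```text
top small_dish 0.87 [308.6 244.2] 374 box c [308.5 244.5] [21. 21.] 90.0 at z.005 [ 0.4561 -0.0798]
top post_stand 0.67 [173.9 238.4] 475 box c [174.  238.5] [23. 24.] 90.0 at z.005 [0.4542 0.3054]
top large_dish 0.57 [383.1 237.8] 657 box c [383.1 238.3] [28.2 28.2] 26.6 at z.005 [ 0.4838 -0.2937]
top square_nest 0.73 [253.4 233.8] 1186 box c [253.5 233.8] [35.1 35.2] 4.4 at z.005 [0.4795 0.0782]
[[0.4295 0.128 ]
 [0.5314 0.1278]
 [0.5284 0.0267]
 [0.4268 0.029 ]] -0.12236941438774826
top head 0.58 [312.9 168.2] 269 box c [315.4 163.7] [23.6 25.3] 8.1 at z.005 [ 0.7009 -0.0929]
top piston 0.51 [315.1 164.4] 116 box c [315.3 163.6] [19.9 11.7] 18.4 at z.005 [ 0.7012 -0.0926]
top sleeve 0.59 [319.  151.4] 149 box c [319. 151.] [14. 12.] 90.0 at z.005 [ 0.7424 -0.1028]
scene small_dish 0.65 [241.  229.4] 411 box c [240.5 229.5] [19. 25.] 90.0 at z.005 [ 0.4537 -0.0779]
scene post_stand 0.86 [399.  223.7] 481 box c [398.8 223.8] [27.6 22.6] 45.0 at z.005 [0.4568 0.3071]
scene large_dish 0.78 [146.9 242. ] 771 box c [147. 242.] [26. 36.] 90.0 at z.005 [ 0.4856 -0.2937]
scene square_nest 0.83 [307.8 234.1] 1061 box c [308.5 234. ] [28. 39.] 90.0 at z.005 [0.4806 0.0815]
[[0.4311 0.0402]
 [0.4371 0.135 ]
 [0.5377 0.1178]
 [0.5319 0.0301]] 86.32540989122654
scene head 0.62 [237.9 289.8] 719 box c [236. 284.] [36. 38.] 90.0 at z.005 [ 0.6296 -0.0892]
scene piston 0.81 [234.5 278.5] 414 box c [234.  276.5] [23. 30.] 90.0 at z.005 [ 0.6078 -0.0933]
scene core 0.55 [233.6 266.2] 288 box c [233.7 265.2] [17.5 23.4] 87.4 at z.005 [ 0.574 -0.094]
scene sleeve 0.55 [232.6 249.8] 353 box c [233. 249.] [24. 18.] 90.0 at z.005 [ 0.5217 -0.0956]
(598, 780, 3)
```

View pics/crop1.png

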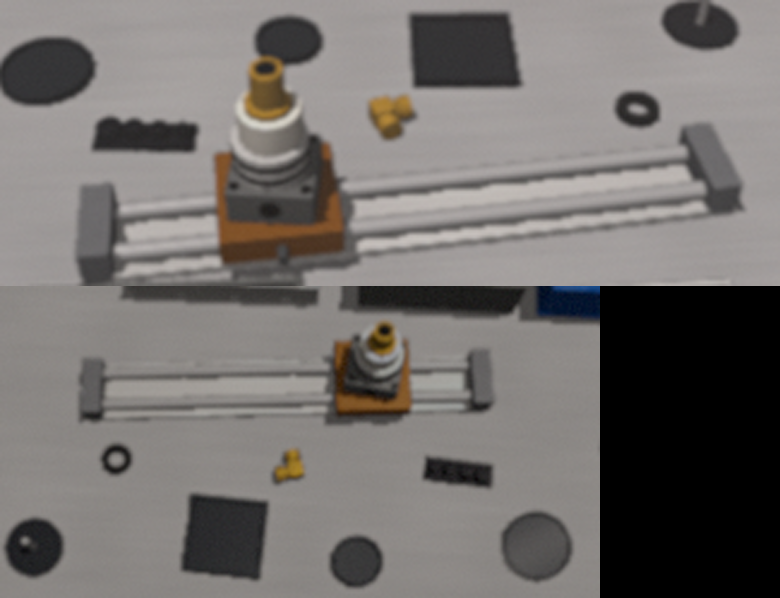

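Crops agree: the stack from the top is brass sleeve, white core, piston, grey head on the bronze carriage. The dark nest is at crop (465,50), not orange; the small dish, large dish and post are also confirmed. I'll move over there for wrist views.

Emit:
move_arm(series="0 0 -0.5 -1;0 0 -0.5 -1;0 0 -0.5 -1;0 0 -0.5 -1;0 0 -0.5 -1", jaw=1, newtons=40)

```text
time: 2.42
tool_pos: [0.2471, 0.6281, 0.2944]
ee_rot: [[1.0, -0.022, -0.0], [-0.022, -1.0, -0.0], [-0.0, 0.0, -1.0]]
wrist_force: [-0.1, 0.1, 0.1]
gripper_width: 0.998
finger_force: 0.0
```

Emit:
move_arm(series="0 0 0 -0.375;0.5 0.95 0 0;0.5 0.95 0 0;0.5 0.95 0 0;0.5 0.95 0 0")

```text
time: 2.83
tool_pos: [0.2975, 0.5321, 0.2937]
ee_rot: [[1.0, 0.001, -0.0], [0.001, -1.0, -0.0], [-0.0, 0.0, -1.0]]
wrist_force: [0.9, 0.6, 0.2]
gripper_width: 1.0
finger_force: 0.0
```

Emit:
move_arm(series="0.5 0.95 0 0;0.5 0.95 0 0;0.5 0.95 0 0;0.5 0.95 0 0;0.5 0.95 0 0")

```text
time: 3.25
tool_pos: [0.3601, 0.4132, 0.294]
ee_rot: [[1.0, 0.001, 0.0], [0.001, -1.0, 0.0], [0.0, -0.0, -1.0]]
wrist_force: [0.2, 0.3, 0.1]
gripper_width: 1.0
finger_force: 0.0
```

Emit:
move_arm(series="0.5 0.95 0 0;0.5 0.95 0 0;0.5 0.95 0 0;0.5 0.95 0 0;0.5 0.95 0 0")

```text
time: 3.67
tool_pos: [0.4226, 0.2944, 0.2941]
ee_rot: [[1.0, 0.001, 0.0], [0.001, -1.0, 0.0], [0.0, -0.0, -1.0]]
wrist_force: [0.2, -1.0, 0.1]
gripper_width: 1.001
finger_force: 0.0
```

```bash
cat > w.py <<'E'
import sys
from h import *
np.set_printoptions(precision=4,suppress=True)
K=get_calibration("wrist"); im=get_image("wrist"); print(get_state()["tool_pos"],np.array(K["extrinsics"])[:3,3].round(3),"axis",np.array(K["extrinsics"])[:3,2].round(2))
if sys.argv[1]!="-": cv2.imwrite(f"pics/{sys.argv[1]}.png",im)
for a in sys.argv[2:]:
    t,z=a.split(":"); z=float(z)
    for b in masks_of("wrist",t)[:2]:
        m=b["mask"].astype(np.uint8)
        k=cv2.findContours(m,0,1)[0]
        if not k: continue
        k=max(k,key=cv2.contourArea)
        # contour to plane z
        q=np.array([atz(K,p[0],z)[:2] for p in k])
        r=cv2.minAreaRect((q*1000).astype(np.float32)); c,rad=cv2.minEnclosingCircle((q*1000).astype(np.float32))
        M=cv2.moments(m,True); u=[M["m10"]/M["m00"],M["m01"]/M["m00"]]
        print(t,round(b["conf"],2),"px",np.round(u,1),"cent",atz(K,u,z)[:2],"rect",np.round(r[0],1),np.round(r[1],1),round(r[2],1),"circ",np.round(c,1),round(2*rad,1))
E
python3 w.py w1 post_stand:.004 square_nest:.008
```

```text
[0.4237 0.2915 0.2943] [0.488 0.293 0.438] axis [-0.26  0.   -0.97]
post_stand 0.8 px [271.2 152.8] cent [0.4563 0.3058] rect [456. 306.] [71.1 71. ] 0.0 circ [455.9 305.6] 73.1
square_nest 0.97 px [252.  249.8] cent [0.3221 0.3336] rect [319.7 334.3] [97.6 98.5] 85.5 circ [320.9 332.7] 129.9
square_nest 0.84 px [366.6 255.6] cent [0.3136 0.1718] rect [307.1 167.2] [99.6 97.5] 74.9 circ [307.4 168.1] 131.4
```

View pics/w1.png

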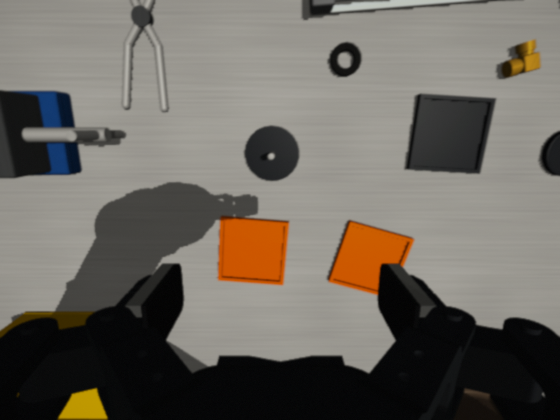

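The wrist picture shows the post stand at (271,153), the dark nest at (450,133), orange look-alikes at (252,250) and (367,255), and the elbow at (520,60).

Emit:
move_arm(series="0 0.95 0 0;0 0.95 0 0;0 0.95 0 0;0 0.95 0 0;0 0.95 0 0")

```text
time: 4.23
tool_pos: [0.422, 0.1767, 0.2939]
ee_rot: [[1.0, 0.001, 0.0], [0.001, -1.0, 0.0], [0.0, -0.0, -1.0]]
wrist_force: [-0.4, -0.6, 0.3]
gripper_width: 0.999
finger_force: 0.0
```

Emit:
move_arm(series="0 0.95 0 0;0 0.95 0 0;0 0.95 0 0;0 0.95 0 0;0 0.95 0 0")

```text
time: 4.65
tool_pos: [0.4223, 0.0579, 0.294]
ee_rot: [[1.0, 0.001, 0.001], [0.001, -1.0, 0.0], [0.001, -0.0, -1.0]]
wrist_force: [0.3, -0.2, -0.1]
gripper_width: 1.003
finger_force: 0.0
```

Emit:
move_arm(series="0.5 0.95 0 0;0.5 0.95 0 0;0.5 0.95 0 0;0.5 0.95 0 0;0 0 0 0")

```text
time: 5.07
tool_pos: [0.474, -0.0388, 0.2935]
ee_rot: [[1.0, -0.001, -0.0], [-0.001, -1.0, -0.001], [-0.0, 0.001, -1.0]]
wrist_force: [0.4, 0.4, 0.2]
gripper_width: 1.0
finger_force: 0.0
```

```bash
python3 w.py w2 square_nest:.01 small_dish:.01 large_dish:.01 sleeve:.167 core:.133 head:.077
```

```text
[ 0.4732 -0.0377  0.2933] [ 0.54  -0.04   0.437] axis [-0.26  0.   -0.97]
square_nest 0.91 px [ 28.9 284.7] cent [0.3212 0.3228] rect [321. 325.] [89.8 99.2] 84.4 circ [321.2 327.2] 129.5
square_nest 0.88 px [191.7 172.8] cent [0.4822 0.0764] rect [479.9  76.6] [95.7 94.5] 86.8 circ [480.2  76. ] 130.0
small_dish 0.86 px [310.6 191. ] cent [ 0.4578 -0.0803] rect [457.1 -80.8] [61.4 62.3] 89.9 circ [457.2 -80.4] 63.7
large_dish 0.9 px [474.  168.6] cent [ 0.4871 -0.2935] rect [ 486.  -293.8] [82.8 83.4] 7.3 circ [ 485.1 -293.5] 86.9
head 0.98 px [327.8  11. ] cent [ 0.6498 -0.0868] rect [649.3 -86.6] [64.3 20. ] 89.9 circ [652.8 -86.6] 65.4
```

View pics/w2.png

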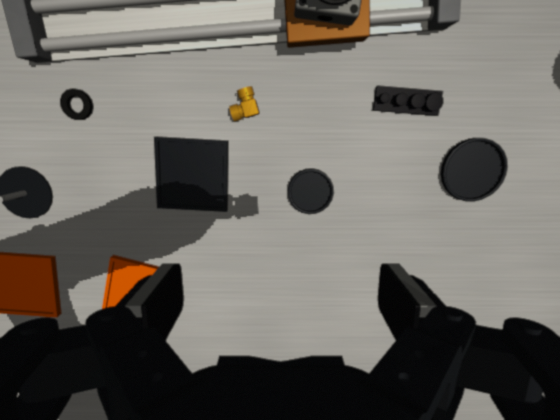

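The picture shows the nest at (192,173), small dish (311,191), large dish (474,169), the head edge at (328,11), the elbow (243,104) and the plug set (408,100).

Emit:
move_arm(series="1 0.5 0 0;1 0.5 0 0;1 0.5 0 0;1 0.5 0 0;0 0 0 0")

```text
time: 5.83
tool_pos: [0.5755, -0.0873, 0.2925]
ee_rot: [[1.0, 0.001, -0.001], [0.001, -1.0, -0.001], [-0.001, 0.001, -1.0]]
wrist_force: [-0.4, 1.6, -1.2]
gripper_width: 0.999
finger_force: 0.0
```

```bash
python3 w.py w3 sleeve:.167 core:.133 piston:.105 head:.077
```

```text
[ 0.5738 -0.0868  0.2926] [ 0.641 -0.088  0.436] axis [-0.26 -0.   -0.97]
sleeve 0.59 px [284.3  77.9] cent [ 0.6779 -0.0914] rect [677.6 -91.6] [30.1 30.1] 0.0 circ [677.5 -91.4] 31.5
core 0.81 px [282.1  80.4] cent [ 0.6805 -0.09  ] rect [681.2 -90.7] [45. 45.] 43.9 circ [681.1 -90.3] 46.9
piston 0.7 px [286.6 100.3] cent [ 0.6663 -0.0944] rect [670.6 -92.4] [35.6 55.3] 2.9 circ [680.6 -91.9] 55.9
head 0.66 px [275.   95.5] cent [ 0.6731 -0.0829] rect [680.3 -89.6] [63.1 64.1] 82.9 circ [680.4 -89.5] 85.4
```

Emit:
move_arm(series="1 0 0 0;1 0 0 0;0 0 0 0")

```text
time: 6.33
tool_pos: [0.6247, -0.0859, 0.2936]
ee_rot: [[1.0, 0.002, 0.001], [0.002, -1.0, -0.0], [0.001, 0.0, -1.0]]
wrist_force: [0.1, 0.5, -0.7]
gripper_width: 1.003
finger_force: 0.0
```

```bash
python3 w.py w4 sleeve:.167 core:.133 piston:.105 head:.077;python3 -c "
import cv2,numpy as np
a=cv2.imread('pics/w3.png');b=cv2.imread('pics/w4.png')
cv2.imwrite('pics/w34.png',np.hstack([a[:300,180:480],b[:300,180:480]]))"
```

```text
[ 0.6231 -0.0859  0.2935] [ 0.69  -0.087  0.437] axis [-0.26 -0.   -0.97]
sleeve 0.56 px [285.7 137.8] cent [ 0.6825 -0.0911] rect [682.1 -91.3] [28.3 29.2] 0.1 circ [682.4 -91.3] 30.7
core 0.65 px [284.7 136.6] cent [ 0.6826 -0.0907] rect [681.7 -90.6] [44.3 44.8] 0.1 circ [681.4 -91.2] 46.6
core 0.63 px [276.  292.5] cent [ 0.5258 -0.0825] rect [525.4 -82.5] [44.6 41.5] 0.1 circ [525.4 -82.4] 45.8
piston 0.7 px [286.1 131.7] cent [ 0.6865 -0.0924] rect [681.8 -91.9] [54.  54.8] 0.1 circ [681.9 -91.6] 56.0
piston 0.17 px [277.3 135.8] cent [ 0.6825 -0.0837] rect [683.7 -72.9] [26.  58.9] 80.8 circ [683.7 -74.7] 62.3
head 0.64 px [275.7 135.1] cent [ 0.6827 -0.0817] rect [683.3 -70.1] [25.1 63.3] 84.8 circ [683.2 -71. ] 65.3
head 0.36 px [171.  268.1] cent [0.5276 0.0441] rect [514.3  50.9] [81.5 82.7] 86.4 circ [514.7  50. ] 111.1
```

View pics/w34.png

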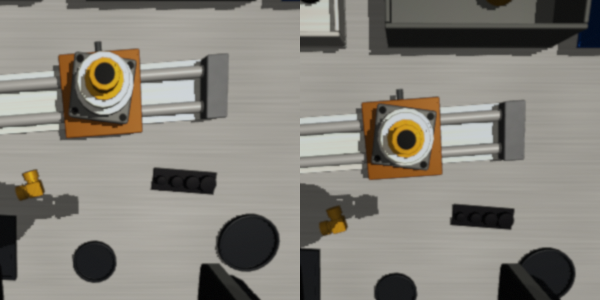

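Both views put the stack axis at about (0.682, -0.091), with the part heights consistent with the text. Sleeve top is at crop (103,75) and (407,139). The head is turned about -7°. I'll grip the sleeve now.

Emit:
move_arm(series="0.58 0.05 0.2 0;0.58 0.05 0.4 0;0.58 0.05 0.4 0;0.56 0.05 0.4 0;0 0 0.6 0")

```text
time: 7.0
tool_pos: [0.6816, -0.0918, 0.2444]
ee_rot: [[1.0, 0.001, 0.002], [0.001, -1.0, -0.0], [0.002, 0.0, -1.0]]
wrist_force: [-0.1, 0.5, -0.6]
gripper_width: 1.0
finger_force: 0.0
```

```bash
python3 -c "
from h import *
s=get_state();print(s['tool_pos'],s['wrist_force'],(np.array([.682,-.091,.142])-s['tool_pos'])/.025*[1,-1,-1])"
```

```text
[ 0.68155482 -0.09177186  0.24437179] [-0.10014615  0.51525672 -0.57948866] [ 0.0178071  -0.03087441  4.09487145]
```

Emit:
move_arm(series="0 0 0.9 0;0 0 0.9 0;0 0 0.9 0;0 0 0.9 0;0 0 0.46 0")

```text
time: 7.42
tool_pos: [0.6781, -0.0915, 0.1401]
ee_rot: [[1.0, 0.0, -0.003], [0.0, -1.0, 0.0], [-0.003, -0.0, -1.0]]
wrist_force: [-0.8, -0.1, 0.5]
gripper_width: 1.001
finger_force: 0.0
```

Emit:
move_arm(series="0 0 0 0;0 0 0 0;0 0 0 0;0 0 0 0;0 0 0 0", jaw=0, newtons=30)

```text
time: 7.83
tool_pos: [0.6807, -0.0916, 0.1439]
ee_rot: [[1.0, 0.001, 0.002], [0.001, -1.0, 0.0], [0.002, -0.0, -1.0]]
wrist_force: [-0.6, 2.5, 3.0]
gripper_width: 0.298
finger_force: 2.0
```

Emit:
move_arm(series="0 0 0 0;0 0 0 0;0 0 0 0;0 0 0 0;0 0 0 0")

```text
time: 8.25
tool_pos: [0.6807, -0.0917, 0.1439]
ee_rot: [[1.0, 0.001, 0.002], [0.001, -1.0, -0.0], [0.002, 0.0, -1.0]]
wrist_force: [-1.2, 0.9, 6.0]
gripper_width: 0.268
finger_force: 29.6
```

Emit:
move_arm(series="0 0 -0.3 0;0 0 -0.5 0;0 0 -0.6 0;0 0 -0.6 0;0 0 0 0")

```text
time: 8.67
tool_pos: [0.6817, -0.0919, 0.1969]
ee_rot: [[1.0, 0.001, 0.006], [0.001, -1.0, -0.0], [0.006, 0.0, -1.0]]
wrist_force: [-0.1, -0.3, 1.1]
gripper_width: 0.269
finger_force: 29.5
```

```bash
python3 w.py w5 sleeve:.217 core:.133
python3 - <<'E'
from h import *
im=get_image("scene")[190:340,150:350]; w=cv2.imread("pics/w5.png")
o=np.zeros((420,760,3),np.uint8);o[:,:360]=w[:,100:460];o[:300,360:]=cv2.resize(im,None,fx=2,fy=2);cv2.imwrite("pics/c5.png",o)
print(get_state()["wrist_force"],get_state()["gripper_width"])
E
```

```text
[ 0.6811 -0.0917  0.1951] [ 0.747 -0.093  0.341] axis [-0.25  0.   -0.97]
sleeve 0.95 px [280.5 272.6] cent [ 0.6896 -0.0929] rect [688.7 -92.9] [39.4 24.7] 0.0 circ [688.7 -92.9] 39.6
[-0.75350225  0.13899371 -1.20412064] 0.2670457257402023
```

View pics/c5.png

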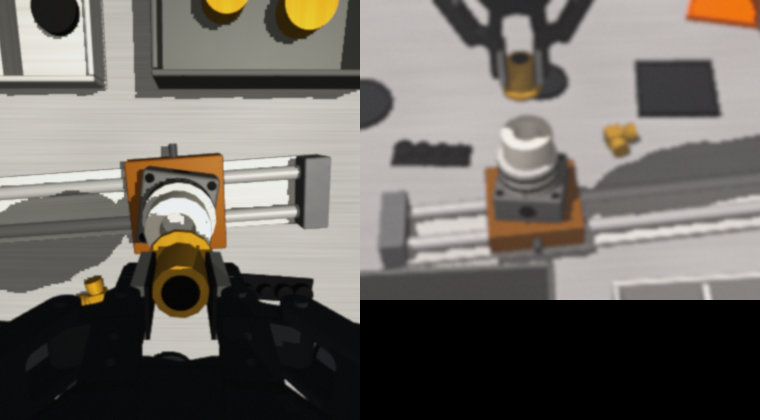

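The sleeve is held upright at (180,275), and the rest of the stack stands unmoved. I'll carry it to the small dish.

Emit:
move_arm(series="-0.9 -0.04 0 0;-0.9 -0.04 0 0;-0.9 -0.04 0 0;-0.9 -0.05 0 0;-0.9 -0.05 0 0")

```text
time: 9.28
tool_pos: [0.5658, -0.0863, 0.1912]
ee_rot: [[1.0, 0.0, -0.002], [0.0, -1.0, -0.0], [-0.002, 0.0, -1.0]]
wrist_force: [-1.0, 0.7, -0.1]
gripper_width: 0.269
finger_force: 29.5
```

Emit:
move_arm(series="-0.9 -0.04 0.2 0;-0.9 -0.04 0.4 0;-0.9 -0.05 0.6 0;-0.9 -0.05 0.8 0;-0.88 -0.04 0.8 0")

```text
time: 9.7
tool_pos: [0.454, -0.0809, 0.1214]
ee_rot: [[1.0, 0.0, 0.0], [0.0, -1.0, 0.0], [0.0, -0.0, -1.0]]
wrist_force: [0.5, 0.1, -1.2]
gripper_width: 0.27
finger_force: 29.5
```

Emit:
move_arm(series="0 0 0.8 0;0 0 0.8 0;0 0 0.8 0;0 0 0.4 0;0 0 0 0")

```text
time: 10.12
tool_pos: [0.4532, -0.0812, 0.0498]
ee_rot: [[1.0, -0.0, -0.005], [-0.0, -1.0, -0.001], [-0.005, 0.001, -1.0]]
wrist_force: [-1.3, -0.2, -1.2]
gripper_width: 0.265
finger_force: 29.5
```

```bash
python3 w.py w6 small_dish:.01; python3 -c "
from h import *
s=get_state();print(s['tool_pos'],s['wrist_force'],(np.array([.457,-.0805,.016])-s['tool_pos'])/.025*[1,-1,-1])"
```

```text
[ 0.4541 -0.0811  0.0511] [ 0.52  -0.082  0.193] axis [-0.26 -0.   -0.96]
small_dish 0.67 px [276.2 216.6] cent [ 0.4684 -0.0798] rect [466.  -79.7] [46.7 60.9] 4.9 circ [458.5 -80.1] 62.7
[ 0.45506244 -0.08093478  0.05203041] [-0.27014973  0.02683018  0.14545555] [ 0.07750229 -0.01739135  1.4412164 ]
```

Emit:
move_arm(series="0 0 0.5 0;0 0 0.5 0;0 0 0.3 0;0 0 0.1 0;0 0 0 0")

```text
time: 10.63
tool_pos: [0.4554, -0.0808, 0.0173]
ee_rot: [[1.0, 0.001, -0.001], [0.001, -1.0, -0.0], [-0.001, 0.0, -1.0]]
wrist_force: [-0.4, -0.3, -1.0]
gripper_width: 0.267
finger_force: 29.5
```

Emit:
move_arm(series="0 0 0.04 0;0 0 0.03 0;0 0 0 0;0 0 0 0")

```text
time: 10.97
tool_pos: [0.4557, -0.0807, 0.0159]
ee_rot: [[1.0, 0.001, 0.001], [0.001, -1.0, 0.0], [0.001, -0.0, -1.0]]
wrist_force: [0.0, 0.0, -1.3]
gripper_width: 0.265
finger_force: 29.5
```

Emit:
move_arm(series="0 0 0.03 0;0 0 0.03 0;0 0 0 0;0 0 0 0")

```text
time: 11.3
tool_pos: [0.4557, -0.0807, 0.0149]
ee_rot: [[1.0, 0.001, 0.001], [0.001, -1.0, -0.0], [0.001, 0.0, -1.0]]
wrist_force: [-2.9, 1.4, 10.8]
gripper_width: 0.265
finger_force: 30.7
```

Emit:
move_arm(series="0 0 0.03 0;0 0 0.03 0;0 0 0 0;0 0 0 0")

```text
time: 11.63
tool_pos: [0.4558, -0.0808, 0.0147]
ee_rot: [[1.0, 0.001, 0.001], [0.001, -1.0, -0.0], [0.001, 0.0, -1.0]]
wrist_force: [-10.1, 3.2, 33.3]
gripper_width: 0.268
finger_force: 32.8
```

Emit:
move_arm(series="0 0 -0.06 0;0 0 0 0;0 0 0 0")

```text
time: 11.88
tool_pos: [0.4559, -0.0807, 0.0149]
ee_rot: [[1.0, 0.001, 0.001], [0.001, -1.0, 0.0], [0.001, -0.0, -1.0]]
wrist_force: [-3.5, 1.9, 14.7]
gripper_width: 0.271
finger_force: 30.8
```

Emit:
move_arm(series="0 0 0 0;0 0 0 0;0 0 0 0;0 0 0 0;0 0 0 0", jaw=1)

```text
time: 12.3
tool_pos: [0.4553, -0.0808, 0.0138]
ee_rot: [[1.0, 0.0, -0.0], [0.0, -1.0, -0.0], [-0.0, 0.0, -1.0]]
wrist_force: [-1.0, -0.2, -0.6]
gripper_width: 0.951
finger_force: 0.0
```

Emit:
move_arm(series="0 0 -0.3 0;0 0 -0.6 0;0 0 -0.9 0;0 0 -0.9 0;0 0 -0.9 0")

```text
time: 12.72
tool_pos: [0.4551, -0.0809, 0.1055]
ee_rot: [[1.0, 0.0, -0.0], [0.0, -1.0, -0.0], [-0.0, 0.0, -1.0]]
wrist_force: [1.0, 0.2, 0.1]
gripper_width: 1.001
finger_force: 0.0
```

Emit:
move_arm(series="0 0 -1 0;0 0 -1 0;0 0 -1 0;0 0 -1 0;0 0 0 0")

```text
time: 13.13
tool_pos: [0.4579, -0.0808, 0.2096]
ee_rot: [[1.0, 0.001, 0.008], [0.001, -1.0, 0.0], [0.008, -0.0, -1.0]]
wrist_force: [0.9, 0.1, 1.4]
gripper_width: 1.003
finger_force: 0.0
```

```bash
python3 w.py w7 sleeve:.038 small_dish:.01
python3 - <<'E'
from h import *
im=get_image("scene")[190:340,150:350]; w=cv2.imread("pics/w7.png")
o=np.zeros((420,760,3),np.uint8);o[:,:360]=w[:,100:460];o[:300,360:]=cv2.resize(im,None,fx=2,fy=2);cv2.imwrite("pics/c7.png",o)
for t in ["core","piston","head"]:
    for b in boxes_of("scene",t)[:2]: print(t,b["conf"],b["at"])
E
```

```text
[ 0.4569 -0.0807  0.2072] [ 0.523 -0.082  0.354] axis [-0.25  0.   -0.97]
sleeve 0.62 px [280.4 193.3] cent [ 0.4624 -0.0817] rect [462.5 -81.8] [30.2 30.3] 45.0 circ [462.  -81.8] 32.3
small_dish 0.63 px [278.3 192.5] cent [ 0.458  -0.0794] rect [457.2 -80.2] [62.  60.2] 0.1 circ [457.  -80.1] 63.1
core 0.87 [0.6907, -0.0941, 0.1281]
piston 0.7 [0.7066, -0.0897, 0.0955]
head 0.67 [0.7103, -0.0857, 0.0729]
head 0.34 [0.4596, 0.3031, 0.0026]
```

View pics/c7.png

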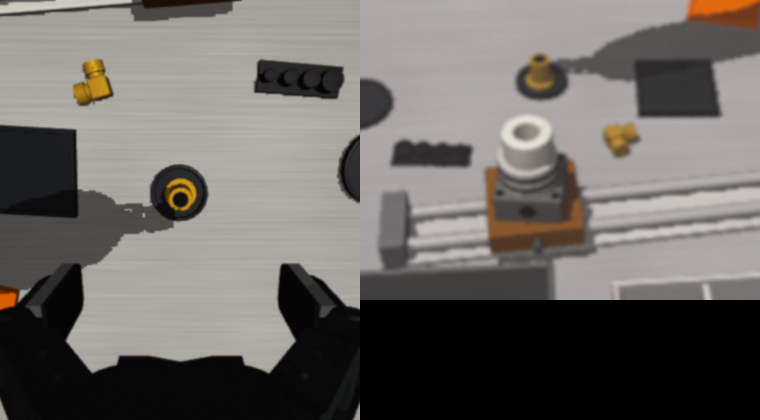

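The sleeve stands upright in its dish at (180,195), and the stack is intact at (525,180). Next is the core.

Emit:
move_arm(series="1 0.05 0 0;1 0.05 0 0;1 0.05 0 0;1 0.05 0 0;0.8 0.05 0 0")

```text
time: 13.9
tool_pos: [0.5767, -0.0872, 0.2028]
ee_rot: [[1.0, 0.0, -0.002], [0.0, -1.0, -0.0], [-0.002, 0.0, -1.0]]
wrist_force: [-0.2, 0.5, 0.0]
gripper_width: 1.001
finger_force: 0.0
```

Emit:
move_arm(series="0.7 0.05 0 0;0.5 0.05 0 0;0 0 0 0;0 0 0 0")

```text
time: 14.23
tool_pos: [0.6051, -0.0895, 0.2025]
ee_rot: [[1.0, 0.0, -0.003], [0.0, -1.0, -0.0], [-0.003, 0.0, -1.0]]
wrist_force: [-1.7, -0.1, -0.8]
gripper_width: 1.001
finger_force: 0.0
```

```bash
python3 w.py w8 core:.133 piston:.105 head:.077;python3 -c "
from h import *
s=get_state();print(s['tool_pos'],(np.array([.6815,-.091,.108])-s['tool_pos'])/.025*[1,-1,-1])"
```

```text
[ 0.6047 -0.0895  0.203 ] [ 0.671 -0.091  0.346] axis [-0.26  0.   -0.97]
core 0.74 px [281.7 107.5] cent [ 0.6826 -0.0914] rect [681.4 -91.2] [45.5 44.5] 90.0 circ [681.7 -91.4] 46.0
piston 0.87 px [284.5 116.5] cent [ 0.6781 -0.0935] rect [681.3 -91.7] [24.  23.6] 90.0 circ [681.5 -91.4] 24.7
head 0.59 px [272.2 119.2] cent [ 0.6768 -0.084 ] rect [680.5 -89.9] [63.6 63.6] 82.7 circ [680.3 -89.5] 85.6
[ 0.60469174 -0.08942528  0.20409298] [3.07233027 0.06298869 3.84371903]
```

Emit:
move_arm(series="0.8 0.02 0 0;0.8 0.02 0 0;0.8 0.02 0 0;0.6 0 0.3 0;0 0 0.4 0")

```text
time: 14.85
tool_pos: [0.6827, -0.0909, 0.187]
ee_rot: [[1.0, 0.001, 0.002], [0.001, -1.0, -0.0], [0.002, 0.0, -1.0]]
wrist_force: [0.7, -0.1, -0.4]
gripper_width: 0.997
finger_force: 0.0
```

Emit:
move_arm(series="0 0 0.8 0;0 0 0.8 0;0 0 0.8 0;0 0 0.5 0;0 0 0.2 0")

```text
time: 15.27
tool_pos: [0.6786, -0.0909, 0.1069]
ee_rot: [[1.0, 0.0, -0.003], [0.0, -1.0, -0.0], [-0.003, 0.0, -1.0]]
wrist_force: [0.3, 0.2, -0.2]
gripper_width: 0.999
finger_force: 0.0
```

Emit:
move_arm(series="0 0 0 0;0 0 0 0;0 0 0 0")

```text
time: 15.52
tool_pos: [0.6812, -0.0909, 0.1106]
ee_rot: [[1.0, 0.001, 0.002], [0.001, -1.0, -0.0], [0.002, 0.0, -1.0]]
wrist_force: [-0.2, -0.2, 1.1]
gripper_width: 0.998
finger_force: 0.0
```

Emit:
move_arm(series="0 0 0 0;0 0 0 0;0 0 0 0;0 0 0 0;0 0 0 0", jaw=0, newtons=35)

```text
time: 15.93
tool_pos: [0.6809, -0.091, 0.1099]
ee_rot: [[1.0, 0.001, 0.001], [0.001, -1.0, -0.0], [0.001, 0.0, -1.0]]
wrist_force: [-0.1, 0.2, 3.9]
gripper_width: 0.518
finger_force: 36.1
```

Emit:
move_arm(series="0 0 0 0;0 0 0 0;0 0 0 0")

```text
time: 16.18
tool_pos: [0.6809, -0.091, 0.1099]
ee_rot: [[1.0, 0.001, 0.001], [0.001, -1.0, -0.0], [0.001, 0.0, -1.0]]
wrist_force: [-1.0, -0.0, 5.7]
gripper_width: 0.517
finger_force: 36.2
```

Emit:
move_arm(series="0 0 -0.3 0;0 0 -0.5 0;0 0 -0.6 0;0 0 -0.6 0;0 0 0 0")

```text
time: 16.6
tool_pos: [0.6823, -0.0911, 0.1634]
ee_rot: [[1.0, 0.001, 0.005], [0.001, -1.0, -0.0], [0.005, 0.0, -1.0]]
wrist_force: [0.7, 0.4, 0.6]
gripper_width: 0.52
finger_force: 35.8
```

```bash
python3 w.py w9 core:.185
python3 - <<'E'
from h import *
im=get_image("scene")[190:340,150:350]; w=cv2.imread("pics/w9.png")
o=np.zeros((420,760,3),np.uint8);o[:,:360]=w[:,100:460];o[:300,360:]=cv2.resize(im,None,fx=2,fy=2);cv2.imwrite("pics/c9.png",o)
s=get_state();print(s["tool_pos"],s["wrist_force"],s["gripper_width"],(np.array([.456,.306,.06])-s['tool_pos'])/.025*[1,-1,-1])
E
```

```text
[ 0.6816 -0.0909  0.1617] [ 0.747 -0.092  0.307] axis [-0.25  0.   -0.97]
core 0.94 px [280.4 281.9] cent [ 0.6867 -0.0921] rect [686.  -92.1] [52.5 44.6] 0.0 circ [686.1 -91.9] 52.9
[ 0.68023997 -0.09082184  0.15921897] [-0.77973716  0.49662518 -1.11588322] 0.5169929752122375 [ -8.96959898 -15.87287363   3.96875899]
```

View pics/c9.png

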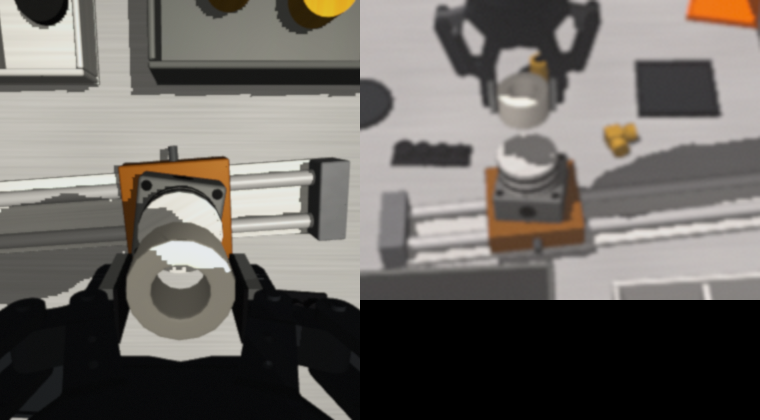

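The core is held upright at (180,285), with piston and head in place. I'll carry it to the post.

Emit:
move_arm(series="-0.45 -0.79 0 0;-0.45 -0.79 0 0;-0.45 -0.79 0 0;-0.45 -0.79 0 0;-0.45 -0.79 0 0")

```text
time: 17.17
tool_pos: [0.6229, 0.0084, 0.158]
ee_rot: [[1.0, 0.0, -0.002], [0.0, -1.0, -0.0], [-0.002, 0.0, -1.0]]
wrist_force: [0.4, 0.5, -0.1]
gripper_width: 0.515
finger_force: 35.8
```

Emit:
move_arm(series="-0.45 -0.8 0 0;-0.45 -0.8 0 0;-0.45 -0.8 0 0;-0.45 -0.8 0 0;-0.45 -0.8 0 0")

```text
time: 17.58
tool_pos: [0.5666, 0.1084, 0.1582]
ee_rot: [[1.0, 0.0, -0.002], [0.0, -1.0, -0.001], [-0.002, 0.001, -1.0]]
wrist_force: [-0.6, -0.5, -0.5]
gripper_width: 0.518
finger_force: 35.8
```

Emit:
move_arm(series="-0.45 -0.79 0 0;-0.45 -0.79 0 0;-0.45 -0.79 0 0;-0.45 -0.79 0 0;-0.45 -0.79 0 0")

```text
time: 18.0
tool_pos: [0.5104, 0.207, 0.1584]
ee_rot: [[1.0, 0.0, -0.001], [0.0, -1.0, -0.001], [-0.001, 0.001, -1.0]]
wrist_force: [1.0, -0.8, -1.0]
gripper_width: 0.515
finger_force: 35.8
```

Emit:
move_arm(series="-0.45 -0.8 0 0;-0.45 -0.8 0 0;-0.45 -0.8 0 0;-0.45 -0.8 0 0;-0.45 -0.8 0 0")

```text
time: 18.42
tool_pos: [0.4542, 0.3069, 0.1583]
ee_rot: [[1.0, 0.0, -0.001], [0.0, -1.0, -0.001], [-0.001, 0.001, -1.0]]
wrist_force: [0.1, -0.5, -0.6]
gripper_width: 0.522
finger_force: 35.8
```

Emit:
move_arm(series="0 0 0 0;0 0 0 0;0 0 0 0")

```text
time: 18.67
tool_pos: [0.4549, 0.3061, 0.1585]
ee_rot: [[1.0, 0.001, -0.001], [0.001, -1.0, -0.001], [-0.001, 0.001, -1.0]]
wrist_force: [1.1, -0.5, -1.1]
gripper_width: 0.516
finger_force: 35.9
```

```bash
python3 w.py w10 post_stand:.004 core:.185
python3 - <<'E'
from h import *
s=get_state();print(s["tool_pos"],s["wrist_force"],s["gripper_width"],(np.array([.456,.306,.065])-s['tool_pos'])/.025*[1,-1,-1])
E
```

```text
[0.4551 0.3058 0.1586] [0.521 0.305 0.302] axis [-0.26 -0.   -0.97]
post_stand 0.55 px [279.1 194.5] cent [0.4601 0.3062] rect [460.5 306.5] [61.2 71.4] 1.3 circ [455.6 306.1] 72.3
post_stand 0.52 px [517.7 173.9] cent [0.4794 0.0872] rect [479.2  81. ] [91.  96.2] 86.9 circ [479.1  80.4] 130.3
core 0.94 px [280.7 282. ] cent [0.4619 0.305 ] rect [461.3 305.1] [42.8 50.5] 89.9 circ [461.3 304.9] 50.9
[0.45545081 0.30568287 0.15881914] [-0.03072647  0.77669374 -0.50439052] 0.518602892721681 [ 0.02196759 -0.01268516  3.75276554]
```

Emit:
move_arm(series="0.02 0 0.8 0;0 0 0.9 0;0 0 0.9 0;0 0 0.8 0;0 0 0.3 0")

```text
time: 19.23
tool_pos: [0.4549, 0.3045, 0.0639]
ee_rot: [[1.0, -0.001, -0.003], [-0.001, -1.0, -0.003], [-0.003, 0.003, -1.0]]
wrist_force: [-0.6, 0.3, -0.7]
gripper_width: 0.516
finger_force: 35.9
```

Emit:
move_arm(series="0 0 0.4 0;0 0 0.4 0;0 0 0.4 0;0 0 0.4 0;0 0 0.3 0")

```text
time: 19.65
tool_pos: [0.4558, 0.3064, 0.0183]
ee_rot: [[1.0, 0.0, 0.0], [0.0, -1.0, 0.0], [0.0, -0.0, -1.0]]
wrist_force: [-0.1, -0.0, -0.5]
gripper_width: 0.521
finger_force: 35.9
```

Emit:
move_arm(series="0 0 0.1 0;0 0 0.1 0;0 0 0.1 0;0 0 0 0;0 0 0 0")

```text
time: 20.07
tool_pos: [0.4559, 0.3066, 0.0118]
ee_rot: [[1.0, 0.001, 0.0], [0.001, -1.0, 0.0], [0.0, -0.0, -1.0]]
wrist_force: [-0.1, 0.4, -0.6]
gripper_width: 0.518
finger_force: 35.9
```

Emit:
move_arm(series="0 0 0.06 0;0 0 0.03 0;0 0 0 0;0 0 0 0")

```text
time: 20.4
tool_pos: [0.4558, 0.3065, 0.0094]
ee_rot: [[1.0, 0.0, 0.0], [0.0, -1.0, 0.0], [0.0, -0.0, -1.0]]
wrist_force: [-0.1, 0.7, -0.3]
gripper_width: 0.517
finger_force: 35.9
```

Emit:
move_arm(series="0 0 0.03 0;0 0 0 0;0 0 0 0")

```text
time: 20.65
tool_pos: [0.4559, 0.3066, 0.0089]
ee_rot: [[1.0, 0.001, 0.0], [0.001, -1.0, 0.0], [0.0, -0.0, -1.0]]
wrist_force: [-0.7, -0.3, 3.8]
gripper_width: 0.523
finger_force: 36.2
```

Emit:
move_arm(series="0 0 0 0;0 0 0 0;0 0 0 0;0 0 0 0;0 0 0 0", jaw=1)

```text
time: 21.07
tool_pos: [0.4557, 0.3064, 0.0085]
ee_rot: [[1.0, 0.0, -0.0], [0.0, -1.0, -0.0], [-0.0, 0.0, -1.0]]
wrist_force: [0.3, -0.5, -0.0]
gripper_width: 0.997
finger_force: 0.0
```

Emit:
move_arm(series="0 0 -0.3 0;0 0 -0.6 0;0 0 -0.9 0;0 0 -0.9 0;0 0 -0.9 0")

```text
time: 21.48
tool_pos: [0.4557, 0.3063, 0.1]
ee_rot: [[1.0, 0.001, -0.0], [0.001, -1.0, -0.0], [-0.0, 0.0, -1.0]]
wrist_force: [0.8, 0.2, -0.5]
gripper_width: 0.998
finger_force: 0.0
```

Emit:
move_arm(series="0 0 -0.9 0;0 0 -0.9 0;0 0 -0.9 0;0 0 -0.4 0;0 0 0 0")

```text
time: 21.9
tool_pos: [0.4568, 0.3075, 0.1793]
ee_rot: [[1.0, 0.001, 0.003], [0.001, -1.0, 0.004], [0.003, -0.004, -1.0]]
wrist_force: [-0.2, 0.5, 0.9]
gripper_width: 1.002
finger_force: 0.0
```

```bash
python3 w.py w11 core:.032 post_stand:.004
python3 - <<'E'
from h import *
a=cv2.imread("pics/w11.png"); b=cv2.resize(get_image("scene")[180:330,180:430],None,fx=1.6,fy=1.6)
o=np.zeros((420,760,3),np.uint8);o[:,:360]=a[:,100:460];o[:240,360:]=b;cv2.imwrite("pics/c11.png",o)
for t in ["piston","head"]:
    for x in boxes_of("scene",t)[:2]: print(t,x["conf"],x["at"])
s=get_state();print(s["tool_pos"],(np.array([.6815,-.091,.19])-s['tool_pos'])/.025*[1,-1,-1])
E
```

```text
[0.4561 0.3069 0.1774] [0.522 0.306 0.323] axis [-0.26  0.   -0.97]
core 0.82 px [282.  200.4] cent [0.4586 0.3057] rect [459.  306.1] [47.6 45. ] 0.1 circ [458.7 305.3] 49.0
post_stand 0.92 px [282.1 193.3] cent [0.4597 0.3055] rect [456.1 305.6] [69.2 70.2] 0.1 circ [455.8 305.6] 72.0
post_stand 0.62 px [282.4 200.2] cent [0.4528 0.3052] rect [452.5 304.9] [49.5 52.6] 75.5 circ [452.5 305.4] 53.7
piston 0.69 [0.6985, -0.0843, 0.1032]
head 0.71 [0.7119, -0.0811, 0.0698]
head 0.6 [0.4648, -0.0814, 0.0228]
[0.45529317 0.30596227 0.17484457] [ 9.04827333 15.87849081 -0.60621729]
```

View pics/c11.png

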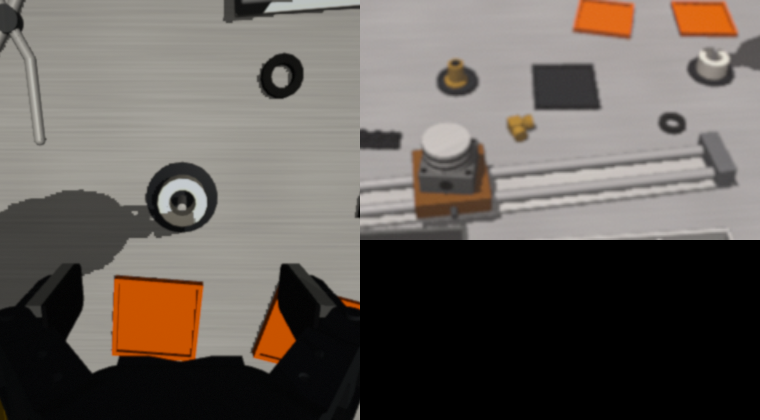

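The core sits flat over the post at (182,200); piston and head are still standing. Next is the piston.

Emit:
move_arm(series="0.36 0.93 0 0;0.36 0.93 0 0;0.36 0.93 0 0;0.36 0.93 0 0;0.36 0.93 0 0")

```text
time: 22.62
tool_pos: [0.5007, 0.189, 0.1752]
ee_rot: [[1.0, 0.001, -0.001], [0.001, -1.0, -0.001], [-0.001, 0.001, -1.0]]
wrist_force: [0.5, 0.8, -0.1]
gripper_width: 0.996
finger_force: 0.0
```

Emit:
move_arm(series="0.36 0.93 0 0;0.36 0.93 0 0;0.36 0.93 0 0;0.36 0.93 0 0;0.36 0.93 0 0")

```text
time: 23.03
tool_pos: [0.5458, 0.0727, 0.1752]
ee_rot: [[1.0, 0.0, -0.001], [0.0, -1.0, -0.001], [-0.001, 0.001, -1.0]]
wrist_force: [-0.0, 1.5, 1.0]
gripper_width: 1.0
finger_force: 0.0
```

Emit:
move_arm(series="0.36 0.93 0 0;0.36 0.93 0 0;0.36 0.93 0 0;0.36 0.93 0 0;0.36 0.93 0 0")

```text
time: 23.45
tool_pos: [0.5909, -0.0435, 0.175]
ee_rot: [[1.0, 0.0, -0.002], [0.0, -1.0, -0.0], [-0.002, 0.0, -1.0]]
wrist_force: [-0.1, -0.1, 0.3]
gripper_width: 0.998
finger_force: 0.0
```

Emit:
move_arm(series="0.36 0.93 0 0;0.36 0.93 0 0;0 0 0 0;0 0 0 0")

```text
time: 23.78
tool_pos: [0.6086, -0.09, 0.1746]
ee_rot: [[1.0, -0.002, -0.002], [-0.002, -1.0, -0.0], [-0.002, 0.0, -1.0]]
wrist_force: [0.0, 0.5, -0.6]
gripper_width: 1.005
finger_force: 0.0
```

```bash
python3 w.py w12 piston:.105 head:.077
python3 - <<'E'
from h import *
s=get_state();print(s["tool_pos"],(np.array([.6815,-.091,.08])-s['tool_pos'])/.025*[1,-1,-1])
E
```

```text
[ 0.6085 -0.0891  0.1748] [ 0.675 -0.091  0.318] axis [-0.26  0.   -0.97]
piston 0.56 px [281.5 113.6] cent [ 0.6826 -0.0918] rect [681.7 -91.8] [54.7 54.4] 89.9 circ [681.6 -91.8] 55.6
head 0.97 px [268.6 123.2] cent [ 0.6771 -0.0827] rect [680.6 -89.8] [63.7 63.5] 82.8 circ [680.2 -89.7] 85.9
[ 0.60852024 -0.08820009  0.17550624] [2.91919022 0.11199624 3.82024976]
```

Emit:
move_arm(series="0.8 0.04 0 0;0.8 0.04 0 0;0.8 0.04 0 0;0.52 0 0.2 0;0 0 0.4 0")

```text
time: 24.35
tool_pos: [0.6846, -0.0905, 0.1615]
ee_rot: [[1.0, 0.002, 0.003], [0.002, -1.0, -0.0], [0.003, 0.0, -1.0]]
wrist_force: [-0.2, 0.3, -0.6]
gripper_width: 1.001
finger_force: 0.0
```

Emit:
move_arm(series="0 0 0.8 0;0 0 0.8 0;0 0 0.8 0;0 0 0.5 0;0 0 0.2 0")

```text
time: 24.77
tool_pos: [0.6801, -0.0909, 0.081]
ee_rot: [[1.0, 0.001, -0.004], [0.001, -1.0, -0.0], [-0.004, 0.0, -1.0]]
wrist_force: [-0.5, -0.2, -0.2]
gripper_width: 1.0
finger_force: 0.0
```

Emit:
move_arm(series="0 0 0 0;0 0 0 0;0 0 0 0")

```text
time: 25.02
tool_pos: [0.6828, -0.0915, 0.085]
ee_rot: [[1.0, 0.001, 0.002], [0.001, -1.0, -0.0], [0.002, 0.0, -1.0]]
wrist_force: [-0.1, -0.2, 0.0]
gripper_width: 1.007
finger_force: 0.0
```

Emit:
move_arm(series="0 0 0 0;0 0 0 0;0 0 0 0;0 0 0 0;0 0 0 0", jaw=0, newtons=50)

```text
time: 25.43
tool_pos: [0.6827, -0.0918, 0.0849]
ee_rot: [[1.0, 0.001, 0.002], [0.001, -1.0, -0.0], [0.002, 0.0, -1.0]]
wrist_force: [-1.1, 0.1, 6.4]
gripper_width: 0.635
finger_force: 53.3
```

Emit:
move_arm(series="0 0 0 0;0 0 0 0;0 0 0 0")

```text
time: 25.68
tool_pos: [0.6827, -0.0918, 0.0849]
ee_rot: [[1.0, 0.001, 0.002], [0.001, -1.0, -0.0], [0.002, 0.0, -1.0]]
wrist_force: [-2.0, 0.6, 5.6]
gripper_width: 0.64
finger_force: 53.3
```

Emit:
move_arm(series="0 0 -0.3 0;0 0 -0.5 0;0 0 -0.6 0;0 0 -0.6 0;0 0 0 0")

```text
time: 26.1
tool_pos: [0.6838, -0.0918, 0.1379]
ee_rot: [[1.0, 0.001, 0.005], [0.001, -1.0, -0.0], [0.005, 0.0, -1.0]]
wrist_force: [1.1, -0.4, -0.6]
gripper_width: 0.63
finger_force: 53.0
```

```bash
python3 w.py w13 piston:.16 head:.077
python3 - <<'E'
from h import *
a=cv2.imread("pics/w13.png"); b=cv2.resize(get_image("scene")[180:330,130:330],None,fx=2,fy=2)
o=np.zeros((420,760,3),np.uint8);o[:,:360]=a[:,100:460];o[:300,360:]=b;cv2.imwrite("pics/c13.png",o)
s=get_state();print(s["tool_pos"],s["gripper_width"],(np.array([.486,-.2935,.05])-s['tool_pos'])/.025*[1,-1,-1])
E
```

```text
[ 0.6831 -0.0917  0.1361] [ 0.749 -0.093  0.282] axis [-0.25  0.   -0.97]
piston 0.83 px [280.4 281.8] cent [ 0.6886 -0.0928] rect [687.4 -92.3] [61.2 53.8] 2.9 circ [687.2 -92.2] 61.5
head 0.67 px [275.8 201.8] cent [ 0.7037 -0.0898] rect [694.2 -91.6] [63.4 45.5] 82.8 circ [691.6 -90.9] 74.4
[ 0.68129284 -0.09162229  0.13289688] 0.6378953458919909 [-7.81171377  8.0751085   3.31587511]
```

View pics/c13.png

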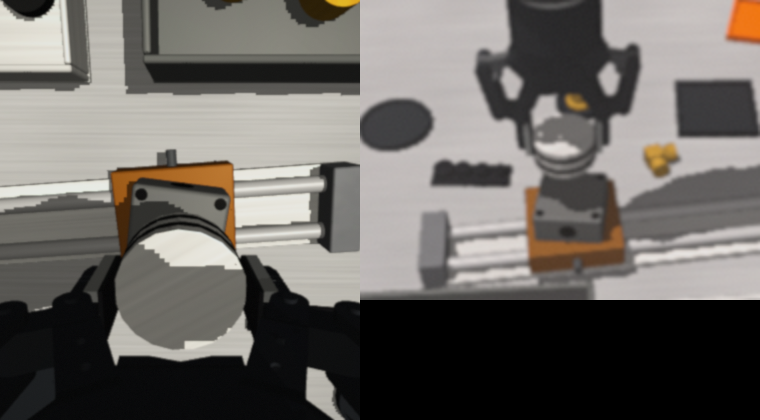

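The piston is held level at (180,285), and the head stays on the carriage. I'll carry it to the large dish.

Emit:
move_arm(series="-0.7 0.73 0 0;-0.7 0.73 0 0;-0.7 0.73 0 0;-0.7 0.73 0 0;-0.7 0.73 0 0")

```text
time: 26.72
tool_pos: [0.5929, -0.1836, 0.1324]
ee_rot: [[1.0, 0.001, -0.002], [0.001, -1.0, 0.0], [-0.002, -0.0, -1.0]]
wrist_force: [-0.1, -0.8, -2.0]
gripper_width: 0.637
finger_force: 53.1
```

Emit:
move_arm(series="-0.7 0.73 0 0;-0.7 0.73 0 0;-0.7 0.73 0 0;-0.7 0.73 0 0;-0.7 0.73 0 0")

```text
time: 27.13
tool_pos: [0.5054, -0.2748, 0.1327]
ee_rot: [[1.0, 0.0, -0.002], [0.0, -1.0, 0.0], [-0.002, -0.0, -1.0]]
wrist_force: [0.2, -0.4, -1.7]
gripper_width: 0.639
finger_force: 53.1
```

Emit:
move_arm(series="-0.85 0.78 0 0;0 0 0.5 0;0 0 0.8 0;0 0 0.8 0;0 0 0.5 0")

```text
time: 27.55
tool_pos: [0.4841, -0.2936, 0.0661]
ee_rot: [[1.0, -0.001, -0.003], [-0.001, -1.0, 0.001], [-0.003, -0.001, -1.0]]
wrist_force: [-0.6, 0.4, -1.9]
gripper_width: 0.633
finger_force: 53.2
```

Emit:
move_arm(series="0 0 0.4 0;0 0 0 0;0 0 0 0;0 0 0 0")

```text
time: 27.88
tool_pos: [0.4863, -0.2939, 0.0591]
ee_rot: [[1.0, 0.001, 0.001], [0.001, -1.0, -0.0], [0.001, 0.0, -1.0]]
wrist_force: [0.0, 0.0, -1.6]
gripper_width: 0.634
finger_force: 53.2
```

```bash
python3 w.py w14 large_dish:.01
python3 - <<'E'
from h import *
s=get_state();print(s["tool_pos"],s["wrist_force"],(np.array([.486,-.2935,.012])-s['tool_pos'])/.025*[1,-1,-1])
E
```

```text
[ 0.4865 -0.2939  0.0594] [ 0.552 -0.295  0.203] axis [-0.26  0.   -0.97]
large_dish 0.94 px [281.8 205.5] cent [ 0.5062 -0.2957] rect [ 500.8 -295.6] [83.1 54.2] 89.5 circ [ 486.7 -295.3] 83.7
[ 0.48647654 -0.29392706  0.05946916] [ 0.24840593  0.17655515 -1.45562371] [-0.01906174 -0.01708228  1.89876622]
```

Emit:
move_arm(series="0 0 0.5 0;0 0 0.5 0;0 0 0.4 0;0 0 0.3 0;0 0 0 0")

```text
time: 28.4
tool_pos: [0.485, -0.2935, 0.0148]
ee_rot: [[1.0, 0.0, -0.002], [0.0, -1.0, 0.001], [-0.002, -0.001, -1.0]]
wrist_force: [-0.0, 0.0, -1.9]
gripper_width: 0.635
finger_force: 53.2
```

Emit:
move_arm(series="0 0 0.06 0;0 0 0.04 0;0 0 0.02 0;0 0 0 0;0 0 0 0")

```text
time: 28.82
tool_pos: [0.4861, -0.2938, 0.0135]
ee_rot: [[1.0, 0.001, 0.001], [0.001, -1.0, -0.0], [0.001, 0.0, -1.0]]
wrist_force: [0.2, 0.9, -2.0]
gripper_width: 0.634
finger_force: 53.2
```

Emit:
move_arm(series="0 0 0.04 0;0 0 0 0;0 0 0 0")

```text
time: 29.07
tool_pos: [0.4858, -0.2938, 0.0121]
ee_rot: [[1.0, 0.0, 0.0], [0.0, -1.0, -0.0], [0.0, 0.0, -1.0]]
wrist_force: [-0.0, -0.0, -2.3]
gripper_width: 0.636
finger_force: 53.2
```

Emit:
move_arm(series="0 0 0.03 0;0 0 0 0;0 0 0 0")

```text
time: 29.32
tool_pos: [0.4858, -0.2938, 0.0118]
ee_rot: [[1.0, 0.001, 0.0], [0.001, -1.0, -0.0], [0.0, 0.0, -1.0]]
wrist_force: [-2.2, 1.9, 5.1]
gripper_width: 0.637
finger_force: 53.9
```

Contact. I'll release and go up.

Emit:
move_arm(series="0 0 0 0;0 0 0 0;0 0 0 0;0 0 0 0;0 0 0 0", jaw=1)

```text
time: 29.73
tool_pos: [0.4858, -0.2938, 0.0112]
ee_rot: [[1.0, 0.0, -0.0], [0.0, -1.0, 0.0], [-0.0, -0.0, -1.0]]
wrist_force: [-0.2, 0.5, 0.1]
gripper_width: 0.997
finger_force: 0.0
```

Emit:
move_arm(series="0 0 -0.3 0;0 0 -0.6 0;0 0 -0.9 0;0 0 -0.9 0;0 0 -0.9 0")

```text
time: 30.15
tool_pos: [0.4856, -0.2938, 0.1027]
ee_rot: [[1.0, 0.001, -0.0], [0.001, -1.0, -0.0], [-0.0, 0.0, -1.0]]
wrist_force: [1.0, 0.1, -0.2]
gripper_width: 1.003
finger_force: 0.0
```

Emit:
move_arm(series="0 0 -0.9 0;0 0 -0.9 0;0 0 -0.4 0;0 0 0 0;0 0 0 0")

```text
time: 30.57
tool_pos: [0.4858, -0.2937, 0.1567]
ee_rot: [[1.0, 0.0, 0.001], [0.0, -1.0, 0.0], [0.001, -0.0, -1.0]]
wrist_force: [0.1, -0.2, -0.3]
gripper_width: 1.002
finger_force: 0.0
```

```bash
python3 w.py w15 piston:.032 large_dish:.01
python3 - <<'E'
from h import *
a=cv2.imread("pics/w15.png"); b=cv2.resize(get_image("scene")[180:330,130:330],None,fx=2,fy=2)
o=np.zeros((420,760,3),np.uint8);o[:,:360]=a[:,100:460];o[:300,360:]=b;cv2.imwrite("pics/c15.png",o)
s=get_state();print(s["tool_pos"],s["gripper_width"],(np.array([.605,-.09,.17])-s['tool_pos'])/.025*[1,-1,-1])
E
```

```text
[ 0.4853 -0.2935  0.1558] [ 0.551 -0.295  0.3  ] axis [-0.26  0.   -0.97]
piston 0.73 px [280.8 206. ] cent [ 0.4875 -0.295 ] rect [ 487.2 -294.8] [56.6 55.2] 0.0 circ [ 486.9 -295.2] 58.7
large_dish 0.86 px [281.9 194.1] cent [ 0.4934 -0.296 ] rect [ 485.9 -295.1] [82.4 83.2] 90.0 circ [ 486.1 -295.5] 84.5
[ 0.48508188 -0.29356264  0.15505075] 0.9988433221389967 [ 4.796725   -8.14250557 -0.59797013]
```

View pics/c15.png

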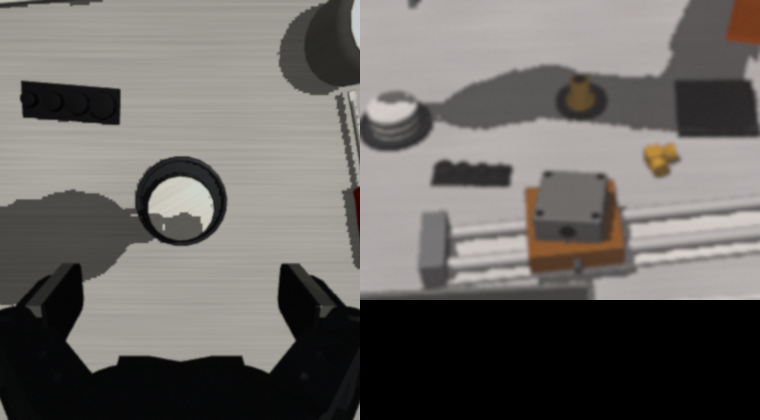

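The piston lies in its dish at (180,208). The head is alone on the carriage, so I'll approach it and turn by +7° to match.

Emit:
move_arm(series="0.48 -0.81 0 0;0.48 -0.81 0 0;0.48 -0.81 0 0;0.48 -0.81 0 0;0.48 -0.81 0 0")

```text
time: 31.18
tool_pos: [0.5457, -0.1915, 0.1553]
ee_rot: [[1.0, 0.0, -0.002], [0.0, -1.0, 0.0], [-0.002, -0.0, -1.0]]
wrist_force: [-0.2, 0.0, 0.5]
gripper_width: 1.0
finger_force: 0.0
```

Emit:
move_arm(series="0.48 -0.81 0 0;0.48 -0.81 0 0;0.48 -0.81 0 0;0.48 -0.81 0 0;0.48 -0.81 0 0")

```text
time: 31.6
tool_pos: [0.6057, -0.0902, 0.1551]
ee_rot: [[1.0, 0.0, -0.002], [0.0, -1.0, -0.0], [-0.002, 0.0, -1.0]]
wrist_force: [0.0, -0.7, -0.5]
gripper_width: 1.004
finger_force: 0.0
```

Emit:
move_arm(series="0 0 0 0.9;0 0 0 0.9;0 0 0 0;0 0 0 0")

```text
time: 31.93
tool_pos: [0.6053, -0.0912, 0.1553]
ee_rot: [[0.992, -0.123, -0.002], [-0.123, -0.992, -0.0], [-0.002, 0.0, -1.0]]
wrist_force: [-0.6, -0.2, -0.2]
gripper_width: 0.999
finger_force: 0.0
```

```bash
python3 w.py w16 head:.077
python3 - <<'E'
from h import *
s=get_state();R=np.array(s["ee_rot"]);print(s["tool_pos"],R.round(3)[0],R.T@(np.array([.6805,-.0905,.052])-s['tool_pos'])/.025)
E
```

```text
[ 0.6053 -0.0914  0.1556] [ 0.671 -0.1    0.299] axis [-0.26  0.03 -0.97]
head 0.55 px [262.9 110.9] cent [ 0.6821 -0.0902] rect [680.5 -89.9] [64.1 64. ] 82.9 circ [680.5 -90.1] 86.6
[ 0.60541508 -0.09145255  0.15582133] [ 0.992 -0.123 -0.001] [ 2.9791438  -0.40919727  4.15033657]
```

Emit:
move_arm(series="0.8 -0.11 0 0;0.8 -0.11 0 0;0.8 -0.11 0 0;0.57 -0.1 0.2 0;0 0 0.5 0")

```text
time: 32.45
tool_pos: [0.6839, -0.0903, 0.1397]
ee_rot: [[0.992, -0.124, 0.004], [-0.124, -0.992, -0.001], [0.004, 0.0, -1.0]]
wrist_force: [0.1, 0.1, 0.4]
gripper_width: 1.0
finger_force: 0.0
```

Emit:
move_arm(series="0 0 0.6 0;0 0 0.6 0;0 0 0.5 0;0 0 0 0;0 0 0 0")

```text
time: 32.87
tool_pos: [0.68, -0.0901, 0.0956]
ee_rot: [[0.992, -0.125, -0.002], [-0.125, -0.992, -0.0], [-0.002, 0.001, -1.0]]
wrist_force: [0.2, -0.1, 0.1]
gripper_width: 0.998
finger_force: 0.0
```

```bash
python3 w.py w17 head:.077
python3 - <<'E'
from h import *
s=get_state();R=np.array(s["ee_rot"]);print(s["tool_pos"],R.round(3)[0],R.T@(np.array([.6805,-.090,.052])-s['tool_pos'])/.025)
E
```

```text
[ 0.6808 -0.0901  0.0966] [ 0.746 -0.099  0.239] axis [-0.26  0.03 -0.97]
head 0.94 px [278.1 245.3] cent [ 0.6856 -0.0906] rect [683.8 -90.3] [63.2 68.2] 82.8 circ [682.  -89.9] 87.5
[ 0.68120334 -0.08996333  0.09726544] [ 0.992 -0.124  0.001] [-0.03006308  0.00492257  1.81058064]
```

Aligned. I'll descend and grip.

Emit:
move_arm(series="0 0 0.6 0;0 0 0.6 0;0 0 0.4 0;0 0 0.2 0;0 0 0 0")

```text
time: 33.38
tool_pos: [0.6803, -0.0899, 0.0506]
ee_rot: [[0.992, -0.125, -0.001], [-0.125, -0.992, -0.0], [-0.001, 0.0, -1.0]]
wrist_force: [0.1, -0.2, 0.8]
gripper_width: 0.994
finger_force: 0.0
```

Emit:
move_arm(series="0 0 0 0;0 0 0 0;0 0 0 0;0 0 0 0;0 0 0 0", jaw=0, newtons=60)

```text
time: 33.8
tool_pos: [0.6816, -0.0898, 0.0528]
ee_rot: [[0.992, -0.124, 0.002], [-0.124, -0.992, -0.0], [0.002, -0.0, -1.0]]
wrist_force: [-0.5, 0.5, 6.1]
gripper_width: 0.737
finger_force: 68.5
```

Emit:
move_arm(series="0 0 0 0;0 0 0 0;0 0 0 0")

```text
time: 34.05
tool_pos: [0.6816, -0.0897, 0.0527]
ee_rot: [[0.992, -0.124, 0.002], [-0.124, -0.992, -0.0], [0.002, -0.0, -1.0]]
wrist_force: [-0.1, 0.5, 5.9]
gripper_width: 0.732
finger_force: 68.6
```

Emit:
move_arm(series="0 0 -0.3 0;0 0 -0.5 0;0 0 -0.6 0;0 0 -0.6 0;0 0 0 0")

```text
time: 34.47
tool_pos: [0.6825, -0.0899, 0.1053]
ee_rot: [[0.992, -0.124, 0.005], [-0.124, -0.992, -0.0], [0.005, -0.001, -1.0]]
wrist_force: [1.0, 0.0, -2.5]
gripper_width: 0.732
finger_force: 67.6
```

```bash
python3 w.py w18 head:.125
python3 - <<'E'
from h import *
a=cv2.imread("pics/w18.png"); b=cv2.resize(get_image("scene")[180:330,150:350],None,fx=2,fy=2)
o=np.zeros((420,760,3),np.uint8);o[:,:360]=a[:,100:460];o[:300,360:]=b;cv2.imwrite("pics/c18.png",o)
s=get_state();R=np.array(s["ee_rot"]);print(s["tool_pos"],s["gripper_width"],R.round(3)[0],R.T@(np.array([.48,.0775,.06])-s['tool_pos'])/.025)
E
```

```text
[ 0.6817 -0.0897  0.1034] [ 0.747 -0.099  0.249] axis [-0.25  0.03 -0.97]
head 0.97 px [280.6 280.1] cent [ 0.6868 -0.0915] rect [683.1 -90.9] [65.3 72.3] 82.6 circ [680.9 -90.7] 90.8
[ 0.68010427 -0.08972073  0.10085542] 0.7344205933682679 [ 0.992 -0.125 -0.001] [-8.77806643 -5.63235498  1.6431613 ]
```

View pics/c18.png

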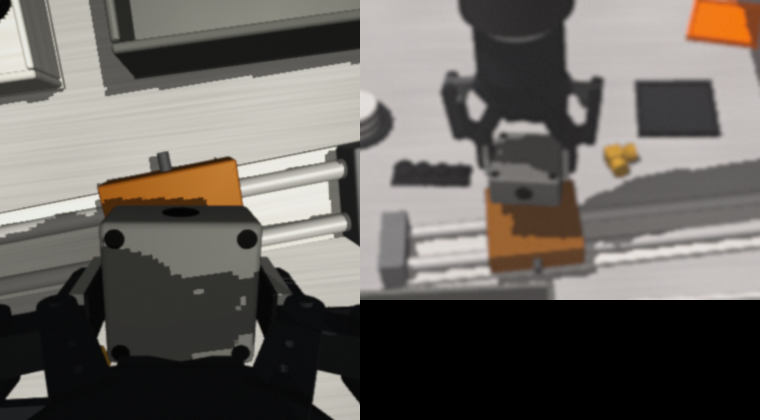

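The head is held level and the carriage is empty. I'll carry it to the dark nest.

Emit:
move_arm(series="-0.88 -0.56 0 0;-0.88 -0.56 0 0;-0.88 -0.56 0 0;-0.88 -0.56 0 0;-0.88 -0.56 0 0")

```text
time: 35.03
tool_pos: [0.5783, -0.0063, 0.0999]
ee_rot: [[0.992, -0.125, -0.002], [-0.125, -0.992, -0.0], [-0.002, 0.001, -1.0]]
wrist_force: [0.1, 0.6, -3.1]
gripper_width: 0.731
finger_force: 67.5
```

Emit:
move_arm(series="-0.88 -0.56 0 0;-0.88 -0.56 0 0;-0.88 -0.56 0 0;-0.88 -0.56 0 0;-0.84 -0.56 0 0")

```text
time: 35.45
tool_pos: [0.479, 0.0766, 0.1003]
ee_rot: [[0.992, -0.125, -0.002], [-0.125, -0.992, -0.001], [-0.002, 0.001, -1.0]]
wrist_force: [-0.4, 1.8, -3.7]
gripper_width: 0.739
finger_force: 67.5
```

Emit:
move_arm(series="0 0 0 -0.5;0 0 0 -0.48;0 0 0 0;0 0 0 0")

```text
time: 35.78
tool_pos: [0.4804, 0.0763, 0.1008]
ee_rot: [[0.998, -0.058, -0.001], [-0.058, -0.998, -0.0], [-0.001, 0.001, -1.0]]
wrist_force: [0.6, 1.3, -3.9]
gripper_width: 0.732
finger_force: 67.6
```

```bash
python3 w.py w19 square_nest:.01
python3 - <<'E'
from h import *
for b in boxes_of("top","square_nest")+boxes_of("scene","square_nest"): print(b["conf"],b["at"])
s=get_state();R=np.array(s["ee_rot"]);print(s["tool_pos"],s["gripper_width"],R.round(3)[0],R.T@(np.array([.481,.0775,.012])-s['tool_pos'])/.025)
E
```

```text
[0.4806 0.0762 0.1008] [0.546 0.072 0.244] axis [-0.26  0.02 -0.97]
square_nest 0.62 px [278.2 179.3] cent [0.5099 0.0752] rect [509.3  75.2] [95.1 37.2] 86.7 circ [508.7  75.6] 100.3
square_nest 0.58 px [  3.1 359.3] cent [0.3703 0.317 ] rect [370.7 317.5] [ 4.9 10.8] 30.5 circ [369.1 316.5] 10.9
0.87 [0.321, 0.3359, 0.0101]
0.63 [0.482, 0.0778, 0.0095]
0.56 [0.3069, 0.1682, 0.0054]
0.92 [0.4813, 0.0738, 0.0018]
0.91 [0.3229, 0.3353, 0.0066]
0.85 [0.3089, 0.1708, 0.0085]
[0.48085534 0.07608223 0.10098765] 0.732143332022172 [ 0.998 -0.058 -0.001] [ 0.00441297 -0.0581333   3.55948512]
```

Emit:
move_arm(series="0 0 0.5 0;0 0 0.8 0;0 0 0.8 0;0 0 0.5 0;0 0 0 0")

```text
time: 36.4
tool_pos: [0.4792, 0.0752, 0.0338]
ee_rot: [[0.998, -0.058, -0.004], [-0.058, -0.998, -0.002], [-0.004, 0.003, -1.0]]
wrist_force: [-1.1, 0.4, -3.9]
gripper_width: 0.732
finger_force: 67.5
```

Emit:
move_arm(series="0 0 0.3 0;0 0 0.25 0;0 0 0.15 0;0 0 0 0;0 0 0 0")

```text
time: 36.82
tool_pos: [0.481, 0.0765, 0.019]
ee_rot: [[0.998, -0.057, 0.0], [-0.057, -0.998, 0.0], [0.0, -0.0, -1.0]]
wrist_force: [0.7, 0.3, -3.7]
gripper_width: 0.734
finger_force: 67.7
```

Emit:
move_arm(series="0 0 0.06 0;0 0 0.05 0;0 0 0 0;0 0 0 0")

```text
time: 37.15
tool_pos: [0.4809, 0.0765, 0.0162]
ee_rot: [[0.998, -0.057, 0.0], [-0.057, -0.998, 0.0], [0.0, -0.0, -1.0]]
wrist_force: [0.9, 0.2, -3.0]
gripper_width: 0.734
finger_force: 67.7
```

Emit:
move_arm(series="0 0 0.08 0;0 0 0.06 0;0 0 0 0;0 0 0 0")

```text
time: 37.48
tool_pos: [0.481, 0.0765, 0.0127]
ee_rot: [[0.998, -0.057, 0.0], [-0.057, -0.998, 0.0], [0.0, -0.0, -1.0]]
wrist_force: [-1.1, -0.1, 0.9]
gripper_width: 0.737
finger_force: 68.1
```

Emit:
move_arm(series="0 0 0.04 0;0 0 0 0;0 0 0 0")

```text
time: 37.73
tool_pos: [0.481, 0.0765, 0.0126]
ee_rot: [[0.998, -0.056, 0.001], [-0.056, -0.998, 0.0], [0.001, -0.0, -1.0]]
wrist_force: [-6.1, 0.5, 14.2]
gripper_width: 0.734
finger_force: 69.9
```

Emit:
move_arm(series="0 0 -0.04 0;0 0 0 0;0 0 0 0")

```text
time: 37.98
tool_pos: [0.481, 0.0765, 0.0127]
ee_rot: [[0.998, -0.057, 0.0], [-0.057, -0.998, 0.0], [0.0, -0.0, -1.0]]
wrist_force: [-2.3, 1.5, 3.6]
gripper_width: 0.734
finger_force: 68.6
```

Emit:
move_arm(series="0 0 0 0;0 0 0 0;0 0 0 0;0 0 0 0;0 0 0 0", jaw=1)

```text
time: 38.4
tool_pos: [0.481, 0.0764, 0.0125]
ee_rot: [[0.998, -0.057, 0.0], [-0.057, -0.998, 0.0], [0.0, -0.0, -1.0]]
wrist_force: [0.2, 0.0, 0.2]
gripper_width: 1.0
finger_force: 0.0
```

Emit:
move_arm(series="0 0 -0.2 0;0 0 -0.4 0;0 0 -0.8 0;0 0 -0.9 0;0 0 -0.9 0")

```text
time: 38.82
tool_pos: [0.4806, 0.0762, 0.0936]
ee_rot: [[0.998, -0.057, -0.001], [-0.057, -0.998, -0.001], [-0.001, 0.001, -1.0]]
wrist_force: [-0.2, 1.2, 0.3]
gripper_width: 1.001
finger_force: 0.0
```

Emit:
move_arm(series="-0.5 0 -0.9 0;-0.5 0 -0.9 0;-0.3 0 -0.8 0;0 0 0 0;0 0 0 0")

```text
time: 39.23
tool_pos: [0.4488, 0.0787, 0.1592]
ee_rot: [[0.998, -0.056, 0.003], [-0.056, -0.998, 0.002], [0.003, -0.002, -1.0]]
wrist_force: [-0.7, -0.8, -1.1]
gripper_width: 1.001
finger_force: 0.0
```

```bash
python3 w.py w20 head:.036 square_nest:.01 sleeve:.038 small_dish:.01
python3 - <<'E'
from h import *
a=cv2.imread("pics/w20.png"); b=cv2.resize(get_image("scene")[180:310,130:430],None,fx=1.33,fy=1.33)
o=np.zeros((420,780,3),np.uint8);o[:,:380]=a[:,80:460];o[:b.shape[0],380:380+b.shape[1]]=b;cv2.imwrite("pics/c20.png",o)
s=get_state();print(s["tool_pos"],s["wrist_force"],s["finger_force"])
E
```

```text
[0.4485 0.0784 0.1581] [0.514 0.074 0.303] axis [-0.26  0.02 -0.97]
head 0.8 px [281.5 169.8] cent [0.4814 0.0753] rect [479.8  75.3] [64.2 64.6] 86.8 circ [479.9  75.4] 85.7
head 0.4 px [460.6 185. ] cent [ 0.4605 -0.0718] rect [459.1 -72.2] [44.5 29.6] 61.2 circ [459.2 -72.4] 44.9
square_nest 0.96 px [210.7 329.5] cent [0.3188 0.1573] rect [312.1 160.3] [84.5 91.7] 74.2 circ [315.9 154.4] 106.4
square_nest 0.92 px [277.3 159.8] cent [0.4873 0.0787] rect [479.8  77. ] [95.8 92.9] 86.8 circ [479.8  77.1] 132.1
sleeve 0.64 px [460.8 185. ] cent [ 0.4609 -0.071 ] rect [459.4 -71.2] [44.5 30.3] 57.4 circ [459.2 -71.3] 45.2
small_dish 0.6 px [447.6 179.9] cent [ 0.4607 -0.0739] rect [458.2 -77.5] [61.7 61.5] 72.7 circ [457.5 -78.4] 64.6
[0.448237   0.07799109 0.15671424] [0.43976209 0.12775913 0.51668794] 0.0
```

View pics/c20.png

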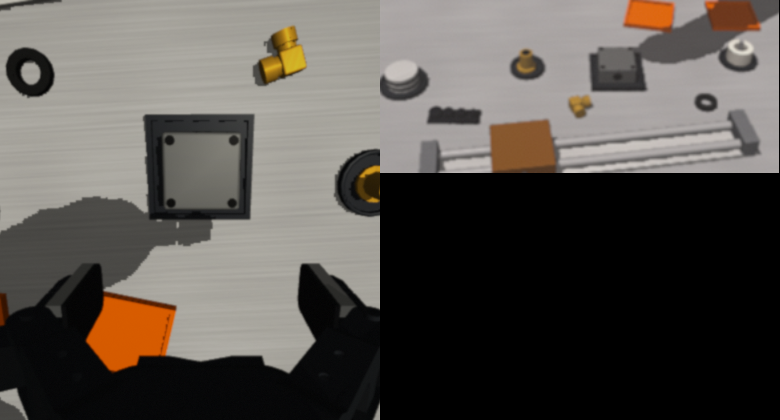

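The head lies square in the nest at (200,170). All four parts are in their places, and the elbow and plug set are untouched. Handing in.

```bash
python3 -c "
from station import *
print(job_done())"
```

```text
the job is handed in; nothing more can be done
None
```

I set the sleeve, core, piston and head in their own places from the top down, left the elbow and plug set where they lay, and handed the job in at about 39 s of the 115 s allowed; the verdict was not shown.

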